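# Load the ink tray by colour

### The job

Put the four round ink bottles into the wooden ink tray for the print session, each standing upright in the cell whose floor tile has the colour of its ink (go by the body of the bottle, not the cap). Leave the square ink bottles where they stand; they do not belong in this tray.

Things in the scene. Friction and masses are not known exactly. Their poses are not given: they have to be found in the camera images.
- blue_ink: loose round ink bottle, dark blue body, red cap: body 43 mm in diameter, straight-sided to about 34 mm and rounded in to 50 mm, cap 26 mm in diameter up to 60 mm, 85 g; stands upright on the table at the start; origin at the centre of its underside, z up along the bottle; may be gripped across the body
- red_ink: loose round ink bottle, dark crimson-red body, white cap: body 43 mm in diameter, straight-sided to about 34 mm and rounded in to 50 mm, cap 26 mm in diameter up to 60 mm, 85 g; stands upright on the table at the start; origin at the centre of its underside, z up along the bottle; may be gripped across the body
- amber_ink: loose round ink bottle, amber-brown body, white cap: body 43 mm in diameter, straight-sided to about 34 mm and rounded in to 50 mm, cap 26 mm in diameter up to 60 mm, 85 g; stands upright on the table at the start; origin at the centre of its underside, z up along the bottle; may be gripped across the body
- purple_ink: loose round ink bottle, dark purple body, black cap: body 43 mm in diameter, straight-sided to about 34 mm and rounded in to 50 mm, cap 26 mm in diameter up to 60 mm, 85 g; stands upright on the table at the start; origin at the centre of its underside, z up along the bottle; may be gripped across the body
- tile_blue: bright blue tile, 54 x 54 x 2 mm, the floor of the blue ink's cell in the fixed wooden tray; origin under its centre, 5 mm above the table (tile top 7 mm); y along the row of cells, x across it. Tray 264 x 72 mm plus a 17 mm brass pull at each end, wall tops 18 mm above the table; four cells in a row, inside 58 x 58 mm, 64 mm centre to centre, colour order varies
- tile_red: bright red tile, 54 x 54 x 2 mm, the floor of the red ink's cell in the fixed wooden tray; origin under its centre, 5 mm above the table (tile top 7 mm); y along the row of cells, x across it. Tray 264 x 72 mm plus a 17 mm brass pull at each end, wall tops 18 mm above the table; four cells in a row, inside 58 x 58 mm, 64 mm centre to centre, colour order varies
- tile_amber: amber yellow tile, 54 x 54 x 2 mm, the floor of the amber ink's cell in the fixed wooden tray; origin under its centre, 5 mm above the table (tile top 7 mm); y along the row of cells, x across it. Tray 264 x 72 mm plus a 17 mm brass pull at each end, wall tops 18 mm above the table; four cells in a row, inside 58 x 58 mm, 64 mm centre to centre, colour order varies
- tile_purple: violet purple tile, 54 x 54 x 2 mm, the floor of the purple ink's cell in the fixed wooden tray; origin under its centre, 5 mm above the table (tile top 7 mm); y along the row of cells, x across it. Tray 264 x 72 mm plus a 17 mm brass pull at each end, wall tops 18 mm above the table; four cells in a row, inside 58 x 58 mm, 64 mm centre to centre, colour order varies
- green_square_ink: loose square ink bottle, dark green body, red cap: body 44 x 44 x 40 mm, cap 26 mm in diameter up to 57 mm, 85 g; does not belong in the tray; origin at the centre of its underside, z up
- black_square_ink: loose square ink bottle, black body, black cap: body 44 x 44 x 40 mm, cap 26 mm in diameter up to 57 mm, 85 g; does not belong in the tray; origin at the centre of its underside, z up

How it is judged (in metres and radians):
At the end, for the whole second after the job is handed in: Each round ink bottle stands upright (within 0.1 rad) and at rest on the tile of its own colour: centre within 12 mm of the tile's centre, underside down on the tile (within 5 mm of its top). Both square bottles stand upright within 30 mm of where they were (horizontal distance between blue_ink and tile_blue below 0.012 m and z of blue_ink in the frame of tile_blue below 0.007 m and angle between each of blue_ink, red_ink, amber_ink, purple_ink, green_square_ink, black_square_ink's own z axis and vertical below 0.1 rad and linear speed of each of blue_ink, red_ink, amber_ink, purple_ink below 0.02 m/s and horizontal distance between red_ink and tile_red below 0.012 m and z of red_ink in the frame of tile_red below 0.007 m and horizontal distance between amber_ink and tile_amber below 0.012 m and z of amber_ink in the frame of tile_amber below 0.007 m and horizontal distance between purple_ink and tile_purple below 0.012 m and z of purple_ink in the frame of tile_purple below 0.007 m and distance of each of green_square_ink, black_square_ink from where it was at the start of the episode below 0.03 m); the robot touches nothing.
It fails at once if the square green ink bottle is shifted by more than 30 mm (distance of green_square_ink from where it was at the start of the episode above 0.03 m).
It fails at once if the square black ink bottle is shifted by more than 30 mm (distance of black_square_ink from where it was at the start of the episode above 0.03 m).
It also fails if it takes over 90 s, if anything falls off the work surface, if the arm or the gripper's body presses on something with over 40 N, if the wrist force passes 120 N, or if a joint passes its speed limit or range.

### The arm

A 6-joint arm with a two-finger parallel gripper is mounted at the origin on a cart in front of the work surface, level with it; the furniture and walls round the work are solid. World frame = base frame: x ahead of the robot, y to its left, z up, the work surface at z = 0. Lengths are in m, angles in degrees, forces in N, time in s.
With the tool pointing down it reaches from about 0.375 to 0.925 m from the base axis. Payload 5.7 kg.
Tool frame: the origin (TCP) lies between the finger pads; the fingertips stand 11 mm ahead of it and the grasp point (between the pads) lies 8 mm behind it (bot.tips_ahead is the distance from the TCP to the fingertips, in m); z points along the fingers, y is the line along which they close (so a half turn about z gives the same grasp; the last joint's range is limited). The gripper opens to 85 mm and grips with 20 to 120 N. Pads are 22 mm wide; open, the fingers measure 114 mm over their backs; the gripper's body (76 mm by 85 mm) begins 54 mm behind the grasp point. The pads swing forward as they close: fully open they stand 13 mm farther back than shut.
Start: joints at [-6.595, 20.558, 86.54, -0, 72.909, -6.595], TCP at [0.6, -0, 0.242] pointing down, gripper open.
Joint ranges: [-170.27, 170.27], [-57.76, 135], [12.27, 136.19], [-55.21, 235.2], [11.17, 155.16], [-170.74, 170.74]. Speed limits (degrees/s): [136.94, 136.94, 180, 180, 180, 180].

### API

Orientations are given as [roll, pitch, yaw] about the fixed x, y, z axes, in that order (R = Rz(yaw) Ry(pitch) Rx(roll)).
In Python, from station import bot gives the robot as it stands. The module is installed in compiled form; this text tells all that it offers.
- The arm moves only by the shell command python3 -m pendant 'ROWS'. ROWS is JSON, a list of rows, each a list of 5 numbers: the shift along the tool's x, y, z in m, then the turn about the tool's z in degrees, then the closure in counts, from 0 (fully open) to 255 (shut). A call has 1 to 20 rows; each row is the pose to reach, as a shift and turn from the pose commanded when the call began, along the tool's axes at that moment; what a row does not reach only later rows make up. A row lasts 1/8 s, in which the tool goes at most 62.5 mm and 10.7 degrees, less where a joint would pass 70% of its speed; a pose out of reach is approached as far as the arm can. A call with a gripper value outside its range is refused whole. The fingers move at their own pace and stop on an object; the grip force is fixed at half the most. Time passes only in rows, so rows that repeat a pose let the fingers close. It gives the time, the measured TCP pose, the force, the opening and the grip force at its end, in the units of the state.
- bot.read_state(): the state, without advancing time (a new reading comes with each control period).
- bot.snapshot(name): name is "scene" or "side" or "wrist"; returns a dict with "image" (480x640x3 uint8, red, green, blue), "camera_matrix" (3x3 intrinsics, pixels), "k1" (the pictures are not rectified: a ray, as slopes to the right and down, at radius r is drawn at 1 + k1 r^2 times it, then the intrinsics apply), "R" (3x3) and "t" (3): a world point X has camera coordinates R X + t; the wrist camera has in their place "hand_eye" (4x4, takes a point from camera to tool coordinates, whose origin is the TCP and whose axes are the flange's). Camera axes: x right, y down, z forward; pixel columns grow to the right and rows downward; lengths in m; the calibration is good to about 2 mm. A picture is of the moment at which its call begins: read the wrist's pose just before it. There is no depth.
- bot.job_done(): hands the job in; it is judged then, once.
The state is a dict: "t": time; "joints": joint angles; "joint_velocities": joint speeds; "effort": joint torques, N m; "eef_pos": TCP position; "ee_rot": TCP orientation; "wrist_force": force on the tool from outside, world axes, zero at the start; "wrist_torque": the same for the moment, N m; "opening": opening from 0.0 (shut) to 1.0 (fully open); "grip_force": force on a finger pad.
Only numpy, scipy, OpenCV 4.12 (cv2) and the standard library are available. Lean on these libraries where they do the work, as an engineer would, in place of code of your own. Each camera call takes 0.05 s, during which the arm holds its last target. There are 200 camera calls.

## Working session

There is one attempt and no reset: what is moved stays moved. The work goes in short steps, Python scripts to look and compute and a shell command to move; the robot and the scene stay as the last step left them, time stands still between calls to the robot, and variables do not carry over. Pictures are saved under pics/ and viewed, at most 14 in all, crops included, and the job is handed in when it is done.

```bash
mkdir -p pics
cat > h.py <<'E'
import numpy as np, cv2
from station import bot
from scipy.spatial.transform import Rotation as Ro
def snap(n,f):
    st=bot.read_state(); s=bot.snapshot(n); cv2.imwrite('pics/'+f,s['image'][:,:,::-1])
    d=dict(K=s['camera_matrix'],k1=s['k1'])
    if 'R' in s: d.update(R=s['R'],t=s['t'])
    else:
        H=np.array(s['hand_eye']); Rt=Ro.from_euler('xyz',st['ee_rot'],degrees=True).as_matrix()
        Rc=Rt@H[:3,:3]; c=Rt@H[:3,3]+np.array(st['eef_pos']); d.update(R=Rc.T,t=-Rc.T@c)
    np.savez('pics/'+f+'.npz',**d); return s
def px(f,uv,z):
    d=np.load('pics/'+f+'.npz'); K=d['K']; k=float(d['k1'])
    out=[]
    for u in np.atleast_2d(uv):
        p=cv2.undistortPoints(np.array([[u]],float),K,np.array([k,0,0,0,0.]))[0,0]
        r=d['R'].T@np.array([*p,1]); c=-d['R'].T@d['t']; out.append(c+r*(z-c[2])/r[2])
    return np.array(out)
def proj(f,X):
    d=np.load('pics/'+f+'.npz'); return cv2.projectPoints(np.array(X,float).reshape(-1,1,3),cv2.Rodrigues(d['R'])[0],d['t'],d['K'],np.array([float(d['k1']),0,0,0,0]))[0][:,0]
E
python3 - <<'E'
from h import *
np.set_printoptions(precision=4,suppress=True)
for n in ('scene','side','wrist'):
    s=snap(n,n+'0.png'); d=np.load(f'pics/{n}0.png.npz'); print(n,d['K'].tolist(),d['k1'],-d['R'].T@d['t'],d['R'][2])
st=bot.read_state(); print(st)
E
```

```text
scene [[477.3119742709206, 0.0, 320.3352198495383], [0.0, 477.3119742709206, 235.83353245590382], [0.0, 0.0, 1.0]] 0.03070571885345685 [-0.0689  0.5381  0.4979] [ 0.7368 -0.4127 -0.5356]
side [[523.0855678707126, 0.0, 321.7888073140631], [0.0, 523.0855678707126, 241.1458105697095], [0.0, 0.0, 1.0]] -0.15865231539112634 [ 0.5613 -0.572   0.5583] [-0.0334  0.8096 -0.586 ]
wrist [[348.7371265983046, 0.0, 316.83249061611536], [0.0, 348.7371265983046, 237.5523058110118], [0.0, 0.0, 1.0]] -0.008011213331640345 [0.5989 0.083  0.3731] [-0.0014 -0.3292 -0.9443]
{'t': 0.15, 'joints': array([-6.5956, 20.5889, 86.5858,  0.0003, 72.9062, -6.594 ]), 'joint_velocities': array([ 0.0046, -0.1829, -0.2888, -0.0458,  0.061 ,  0.0001]), 'effort': array([  0.0002, -52.8029, -27.893 ,  -0.0004,   0.0082,  -0.    ]), 'eef_pos': array([0.5995, 0.    , 0.2416]), 'ee_rot': array([-179.9197,   -0.0096,   89.9983]), 'wrist_force': array([-0.647 , -0.4025, -0.3452]), 'wrist_torque': array([0.0704, 0.0149, 0.0632]), 'grip_force': 0.0, 'opening': 1.0028941019785818}
```

View pics/scene0.png

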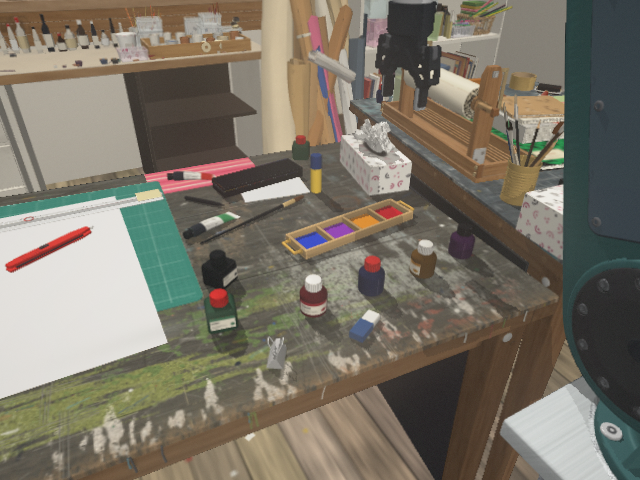

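View pics/side0.png

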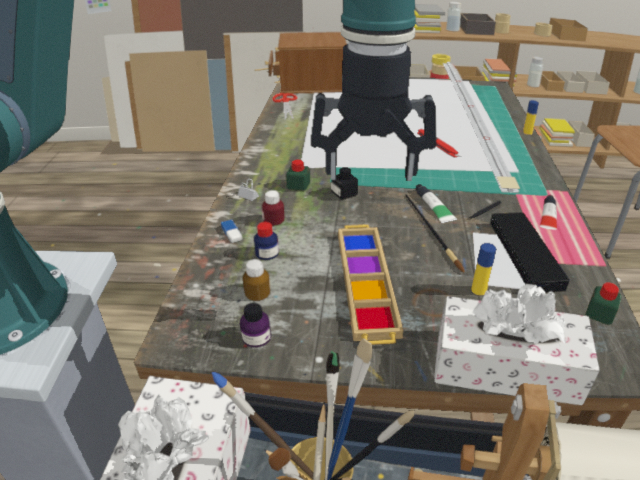

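View pics/wrist0.png

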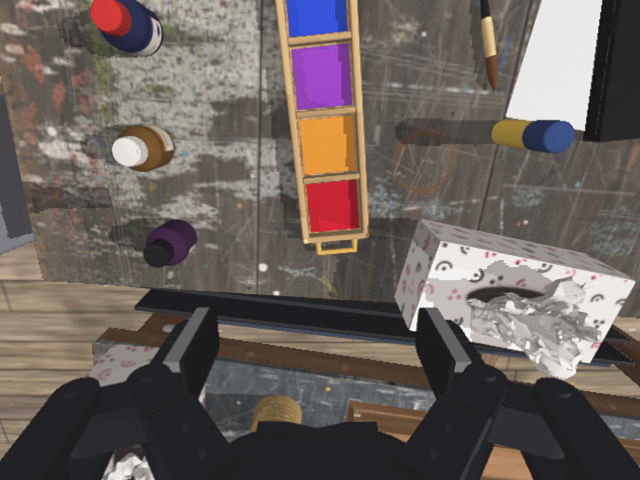

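The pictures show, in the scene view, four round bottles: red (313,297), blue (371,276), amber (424,259), purple (462,242). The squares are at (221,312) and (218,270). The tray order from +y is blue, purple, amber, red. Next: enlarged crops.

Run:
```python
import cv2
a=cv2.imread('pics/scene0.png')[190:346,190:490]; b=cv2.imread('pics/side0.png')[155:355,220:420]
cv2.imwrite('pics/c1.png',cv2.resize(a,(780,406),interpolation=cv2.INTER_CUBIC)) #2.6
cv2.imwrite('pics/c2.png',cv2.resize(b,(600,600),interpolation=cv2.INTER_CUBIC)) #3
```

```text
(no output)
```

View pics/c1.png

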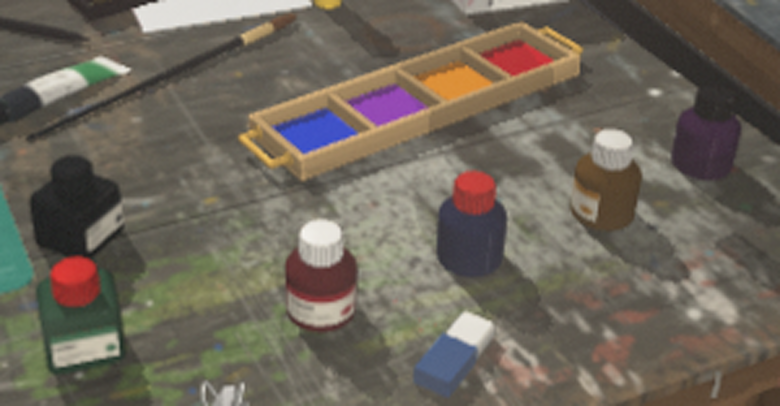

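View pics/c2.png

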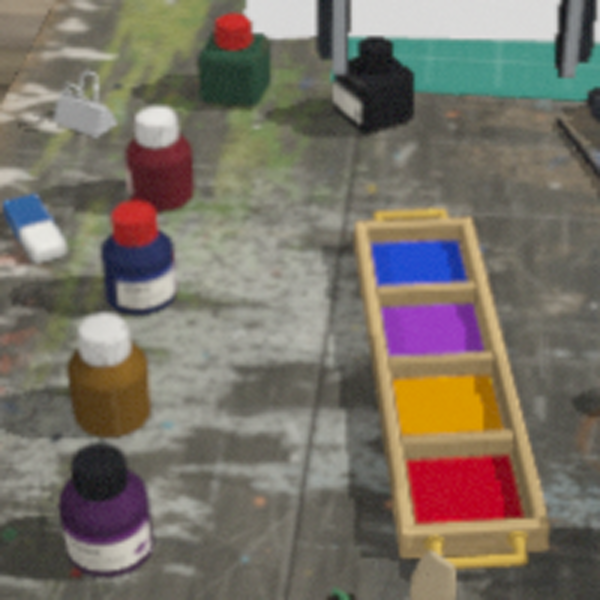

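Run:
```python
from h import *
np.set_printoptions(precision=4,suppress=True)
n=['red','blue','amber','purple','green','black']
A=np.array([(320,229),(475,181),(613,138),(716,94),(74,266),(71,164)])/2.6+[190,190]
B=np.array([(154,115),(133,210),(102,324),(99,457),(233,20),(377,44)])/3+[220,155]
z=np.array([.06]*4+[.057]*2)
for i in range(6): print(n[i],px('scene0.png',A[i],z[i])[0],px('side0.png',B[i],z[i])[0])
print('wrist amber,purple,blue',px('wrist0.png',[(125,152),(158,253),(108,17)],.06))
print('tray side',px('side0.png',np.array([(357,224),(473,219),(547,522),(400,530)])/3+[220,155],.018))
print('tray scene',px('scene0.png',np.array([(249,120),(302,165),(579,62),(519,24)])/2.6+[190,190],.018))
print('tile cen side',px('side0.png',np.array([(420,263),(432,329),(448,403),(465,489)])/3+[220,155],.007))
print('wrist tray near corners',px('wrist0.png',[(304,239),(368,232)],.018))
print('wrist tiles',px('wrist0.png',[(322,77),(329,145),(333,206)],.007))
```

```text
red [0.435  0.2677 0.06  ] [0.4331 0.2665 0.06  ]
blue [0.4323 0.1615 0.06  ] [0.4333 0.1609 0.06  ]
amber [0.43  0.056 0.06 ] [0.4303 0.0563 0.06  ]
purple [ 0.4397 -0.0413  0.06  ] [ 0.4428 -0.0431  0.06  ]
green [0.474  0.4022 0.057 ] [0.4724 0.4017 0.057 ]
black [0.5712 0.3711 0.057 ] [0.5722 0.3685 0.057 ]
wrist amber,purple,blue [[ 0.4297  0.0533  0.06  ]
 [ 0.4447 -0.0422  0.06  ]
 [ 0.4346  0.1567  0.06  ]]
tray side [[ 0.5605  0.2109  0.018 ]
 [ 0.6311  0.2181  0.018 ]
 [ 0.654  -0.038   0.018 ]
 [ 0.5834 -0.0447  0.018 ]]
tray scene [[ 0.621   0.2258  0.018 ]
 [ 0.5522  0.2187  0.018 ]
 [ 0.5754 -0.037   0.018 ]
 [ 0.649  -0.033   0.018 ]]
tile cen side [[ 0.5985  0.1868  0.007 ]
 [ 0.6038  0.1236  0.007 ]
 [ 0.6105  0.0604  0.007 ]
 [ 0.6167 -0.0048  0.007 ]]
wrist tray near corners [[ 0.5845 -0.0424  0.018 ]
 [ 0.6533 -0.0344  0.018 ]]
wrist tiles [[ 0.6032  0.1185  0.007 ]
 [ 0.6107  0.0552  0.007 ]
 [ 0.6158 -0.0085  0.007 ]]
```

```bash
python3 -m pendant '[[0.04,-0.04,0,0,0],[0.08,-0.08,0,0,0],[0.12,-0.08,0,0,0],[0.12,-0.08,0,0,0],[0.12,-0.08,0,0,0],[0.12,-0.08,0,0,0],[0.12,-0.08,0,0,0]]'
python3 - <<'E'
from h import *
snap('wrist','w1.png'); print(bot.tips_ahead)
print(px('scene0.png',np.array([(455,353)])/2.6+[190,190],.01))
E
```

```text
t: 1.02
eef_pos: [0.5202, 0.1191, 0.2422]
ee_rot: [-180.0, 0.0, 89.9]
wrist_force: [0.1, -0.3, -0.1]
opening: 1.002
grip_force: 0.0
0.011
[[0.35501283 0.22392268 0.01      ]]
```

View pics/w1.png

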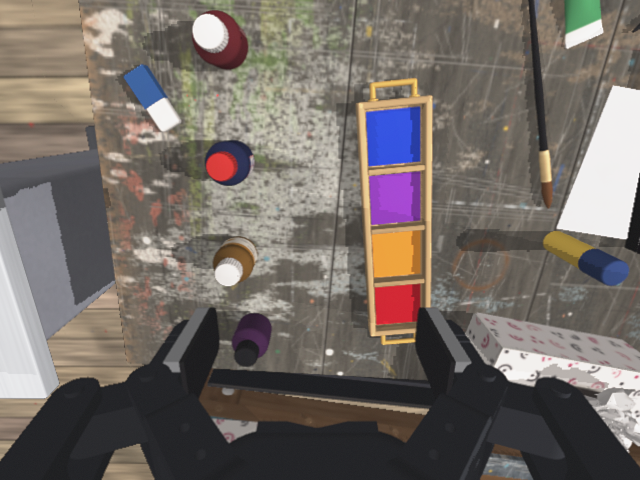

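Run:
```python
from h import *
np.set_printoptions(precision=4,suppress=True)
t=px('w1.png',[(358,104),(433,97),(430,332),(371,336)],.018); print(t,t.mean(0))
print(px('w1.png',[(212,33),(222,166),(228,272),(247,355)],.06))
print(px('w1.png',[(393,136),(395,197.5),(397,253),(398,304)],.007))
```

```text
[[ 0.5588  0.2129  0.018 ]
 [ 0.6298  0.2192  0.018 ]
 [ 0.6547 -0.0416  0.018 ]
 [ 0.5844 -0.0471  0.018 ]] [0.6069 0.0859 0.018 ]
[[ 0.4364  0.2645  0.06  ]
 [ 0.4351  0.1601  0.06  ]
 [ 0.4318  0.0566  0.06  ]
 [ 0.444  -0.0418  0.06  ]]
[[ 0.5966  0.183   0.007 ]
 [ 0.6032  0.1196  0.007 ]
 [ 0.6102  0.0556  0.007 ]
 [ 0.6164 -0.0099  0.007 ]]
```

```bash
python3 -m pendant '[[-0.032,-0.045,0,0,0],[-0.064,-0.089,0.04,0,0],[-0.064,-0.089,0.1,0,0],[-0.064,-0.089,0.14,0,0],[-0.064,-0.089,0.18,0,0],[-0.064,-0.089,0.205,0,0],[-0.064,-0.089,0.216,0,0],[-0.064,-0.089,0.216,0,0],[-0.064,-0.089,0.216,0,0],[-0.064,-0.089,0.216,0,255],[-0.064,-0.089,0.216,0,255],[-0.064,-0.089,0.216,0,255],[-0.064,-0.089,0.216,0,255],[-0.064,-0.089,0.216,0,255],[-0.064,-0.089,0.216,0,255],[-0.064,-0.089,0.216,0,255],[-0.064,-0.089,0.216,0,255]]'; python3 -m pendant '[[0,0,-0.03,0,255],[0,0,-0.08,0,255],[0,0,-0.08,0,255],[0,0,-0.08,0,255]]'
python3 - <<'E'
from h import *
s=snap('side','s1.png'); print(proj('s1.png',[[.431,.056,.106]]),bot.tips_ahead,bot.read_state()['eef_pos'])
a=s['image'][130:330,180:400,::-1]; cv2.imwrite('pics/c3.png',cv2.resize(a,(660,600),interpolation=cv2.INTER_CUBIC))
E
```

```text
t: 3.2
eef_pos: [0.4312, 0.056, 0.0271]
ee_rot: [179.9, 0.0, 90.0]
wrist_force: [-2.3, -0.5, 11.7]
opening: 0.469
grip_force: 58.9
t: 3.7
eef_pos: [0.4307, 0.056, 0.1061]
ee_rot: [180.0, 0.0, 90.0]
wrist_force: [0.0, 0.2, -1.1]
opening: 0.461
grip_force: 61.3
[[251.81534926 238.89952093]] 0.011 [0.43006076 0.05602288 0.10554765]
```

View pics/c3.png

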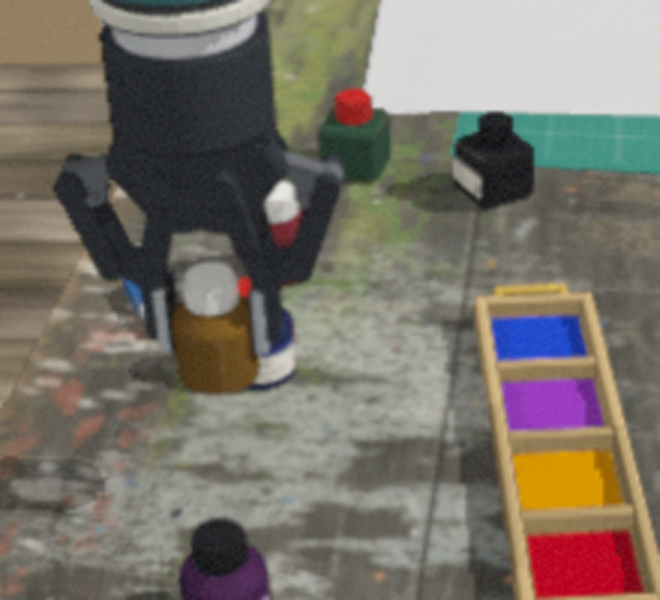

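```bash
python3 -m pendant '[[0,0.04,0,0,255],[0,0.09,0,0,255],[0,0.14,0,0,255],[0,0.179,0,0,255],[0,0.179,0,0,255],[0,0.179,0.03,0,255],[0,0.179,0.055,0,255],[0,0.179,0.066,0,255],[0,0.179,0.0715,0,255],[0,0.179,0.0715,0,255],[0,0.179,0.0715,0,255]]'; python3 -m pendant '[[0,0,0,0,120],[0,0,0,0,90],[0,0,0,0,40],[0,0,0,0,0],[0,0,0,0,0],[0,0,0,0,0],[0,0,-0.03,0,0],[0,0,-0.08,0,0],[0,0,-0.13,0,0],[0,-0.05,-0.18,0,0],[0.06,-0.09,-0.207,0,0],[0.06,-0.09,-0.207,0,0],[0.06,-0.09,-0.207,0,0],[0.06,-0.09,-0.207,0,0]]'
python3 - <<'E'
from h import *
s=snap('wrist','w2.png'); s=s['image'][80:350,180:450,::-1]; cv2.imwrite('pics/c4.png',cv2.resize(s,(594,594),interpolation=cv2.INTER_CUBIC))
E
```

```text
t: 5.12
eef_pos: [0.6103, 0.056, 0.0353]
ee_rot: [179.9, 0.0, 90.0]
wrist_force: [-0.9, 0.7, -1.3]
opening: 0.47
grip_force: 61.3
t: 6.88
eef_pos: [0.5205, 0.1154, 0.241]
ee_rot: [-180.0, 0.0, 90.0]
wrist_force: [-0.2, -0.2, -0.1]
opening: 1.001
grip_force: 0.0
```

View pics/c4.png

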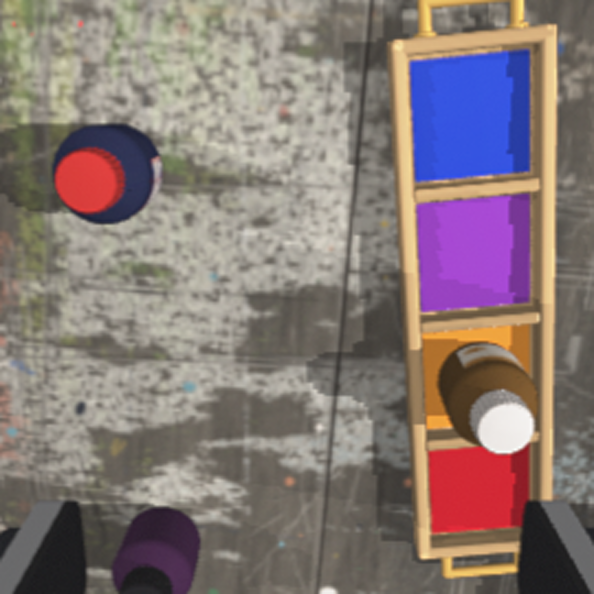

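Run:
```python
from h import *
np.set_printoptions(precision=4,suppress=True)
f=lambda a,z:px('w2.png',np.array(a)/2.2+[180,80],z)
print('amber',f([(503,425)],.067),'blue,purple',f([(89,180),(152,598)],.06))
t=f([(391,43),(556,26),(552,541),(418,559)],.018);print(t,t.mean(0))
# cell inner top edges of dividers (y) at right side
print('dividers',f([(476,187),(482,318),(484,440)],.018))
```

```text
amber [[0.6082 0.0554 0.067 ]] blue,purple [[ 0.4346  0.1599  0.06  ]
 [ 0.4472 -0.0409  0.06  ]]
[[ 0.5584  0.213   0.018 ]
 [ 0.6287  0.2199  0.018 ]
 [ 0.6548 -0.036   0.018 ]
 [ 0.5833 -0.0474  0.018 ]] [0.6063 0.0874 0.018 ]
dividers [[0.5996 0.1518 0.018 ]
 [0.6072 0.0893 0.018 ]
 [0.6134 0.024  0.018 ]]
```

```bash
python3 -m pendant '[[0.022,-0.045,0,0,0],[0.044,-0.086,0.04,0,0],[0.044,-0.086,0.1,0,0],[0.044,-0.086,0.14,0,0],[0.044,-0.086,0.18,0,0],[0.044,-0.086,0.204,0,0],[0.044,-0.086,0.215,0,0],[0.044,-0.086,0.215,0,0],[0.044,-0.086,0.215,0,0],[0.044,-0.086,0.215,0,255],[0.044,-0.086,0.215,0,255],[0.044,-0.086,0.215,0,255],[0.044,-0.086,0.215,0,255],[0.044,-0.086,0.215,0,255],[0.044,-0.086,0.215,0,255],[0.044,-0.086,0.215,0,255],[0.044,-0.086,0.185,0,255],[0.044,-0.086,0.135,0,255],[0.044,-0.086,0.135,0,255],[0.044,-0.086,0.135,0,255]]'
```

```text
t: 9.43
eef_pos: [0.4336, 0.16, 0.1066]
ee_rot: [180.0, -0.0, 90.0]
wrist_force: [-0.8, 0.5, -0.8]
opening: 0.472
grip_force: 61.5
```

```bash
python3 -m pendant '[[0.01,0.04,0,0,255],[0.0235,0.09,0,0,255],[0.0235,0.14,0,0,255],[0.0235,0.164,0,0,255],[0.0235,0.164,0,0,255],[0.0235,0.164,0.03,0,255],[0.0235,0.164,0.055,0,255],[0.0235,0.164,0.066,0,255],[0.0235,0.164,0.072,0,255],[0.0235,0.164,0.072,0,255],[0.0235,0.164,0.072,0,255],[0.0235,0.164,0.072,0,120],[0.0235,0.164,0.072,0,90],[0.0235,0.164,0.072,0,40],[0.0235,0.164,0.072,0,0],[0.0235,0.164,0.072,0,0],[0.0235,0.164,0.072,0,0],[0.0235,0.164,0.03,0,0],[0.0235,0.164,-0.02,0,0],[0.0235,0.164,-0.07,0,0]]' ; python3 -m pendant '[[0.035,-0.04,-0.03,0,0],[0.07,-0.08,-0.06,0,0],[0.07,-0.08,-0.06,0,0],[0.07,-0.08,-0.06,0,0],[0.07,-0.08,-0.06,0,0]]'
python3 - <<'E'
from h import *
s=snap('wrist','w3.png')
E
```

```text
t: 11.92
eef_pos: [0.5977, 0.1834, 0.178]
ee_rot: [-180.0, 0.0, 90.0]
wrist_force: [0.3, 0.2, 0.2]
opening: 0.999
grip_force: 0.0
t: 12.55
eef_pos: [0.5184, 0.2526, 0.2357]
ee_rot: [-179.9, 0.0, 89.9]
wrist_force: [0.3, -0.0, 0.2]
opening: 1.003
grip_force: 0.0
```

View pics/w3.png

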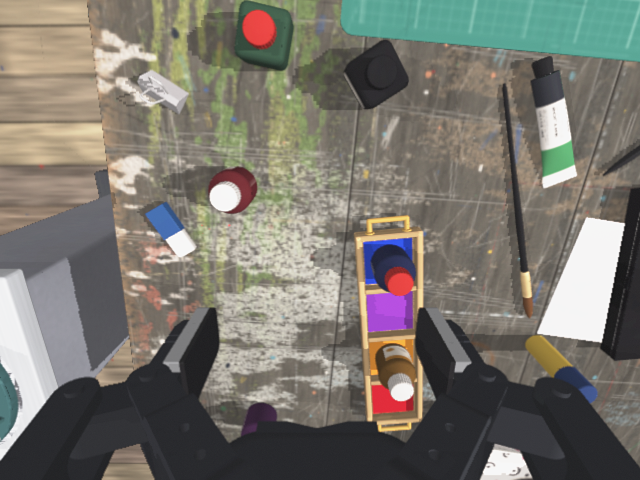

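The picture shows blue standing in its cell (cap at 399,281), red cap at (224,197), and the squares undisturbed.

Run:
```python
from h import *
print(px('w3.png',[(399,281),(400,387)],.067),px('w3.png',[(224,197)],.06), px('w3.png',[(259,28),(381,71)],.057))
```

```text
[[0.59585667 0.18680231 0.067     ]
 [0.60687697 0.06052702 0.067     ]] [[0.43412385 0.26674823 0.06      ]] [[0.47230178 0.4005238  0.057     ]
 [0.56936734 0.36991108 0.057     ]]
```

```bash
python3 -m pendant '[[0.006,-0.045,0,0,0],[0.0115,-0.084,0.04,0,0],[0.0115,-0.084,0.1,0,0],[0.0115,-0.084,0.14,0,0],[0.0115,-0.084,0.18,0,0],[0.0115,-0.084,0.2,0,0],[0.0115,-0.084,0.21,0,0],[0.0115,-0.084,0.21,0,0],[0.0115,-0.084,0.21,0,0],[0.0115,-0.084,0.21,0,255],[0.0115,-0.084,0.21,0,255],[0.0115,-0.084,0.21,0,255],[0.0115,-0.084,0.21,0,255],[0.0115,-0.084,0.21,0,255],[0.0115,-0.084,0.21,0,255],[0.0115,-0.084,0.21,0,255],[0.0115,-0.084,0.18,0,255],[0.0115,-0.084,0.13,0,255],[0.0115,-0.084,0.08,0,255],[0.0115,-0.084,0.08,0,255]]'
```

```text
t: 15.1
eef_pos: [0.4367, 0.2663, 0.1606]
ee_rot: [179.6, -0.2, 90.0]
wrist_force: [0.3, -0.4, -1.3]
opening: 0.475
grip_force: 61.3
```

```bash
python3 -m pendant '[[-0.04,0.03,0,0,255],[-0.09,0.06,0,0,255],[-0.14,0.09,0,0,255],[-0.19,0.13,0,0,255],[-0.24,0.165,0,0,255],[-0.273,0.182,0,0,255],[-0.273,0.182,0,0,255],[-0.273,0.182,0.04,0,255],[-0.273,0.182,0.08,0,255],[-0.273,0.182,0.105,0,255],[-0.273,0.182,0.116,0,255],[-0.273,0.182,0.122,0,255],[-0.273,0.182,0.122,0,255],[-0.273,0.182,0.122,0,255]]' ; python3 -m pendant '[[0,0,0,0,120],[0,0,0,0,90],[0,0,0,0,40],[0,0,0,0,0],[0,0,0,0,0],[0,0,0,0,0],[0,0,-0.03,0,0],[0,0,-0.08,0,0],[0,0,-0.13,0,0],[0,-0.05,-0.18,0,0],[0.04,-0.1,-0.207,0,0],[0.07,-0.116,-0.207,0,0],[0.07,-0.116,-0.207,0,0],[0.07,-0.116,-0.207,0,0],[0.07,-0.116,-0.207,0,0]]'
python3 - <<'E'
from h import *
s=snap('wrist','w4.png')
E
```

```text
t: 16.85
eef_pos: [0.6166, -0.0079, 0.0356]
ee_rot: [179.9, 0.0, 90.0]
wrist_force: [0.4, -0.8, -0.6]
opening: 0.471
grip_force: 61.4
t: 18.73
eef_pos: [0.5007, 0.0613, 0.2414]
ee_rot: [-180.0, 0.0, 90.0]
wrist_force: [-0.0, 0.1, -0.2]
opening: 1.001
grip_force: 0.0
```

View pics/w4.png

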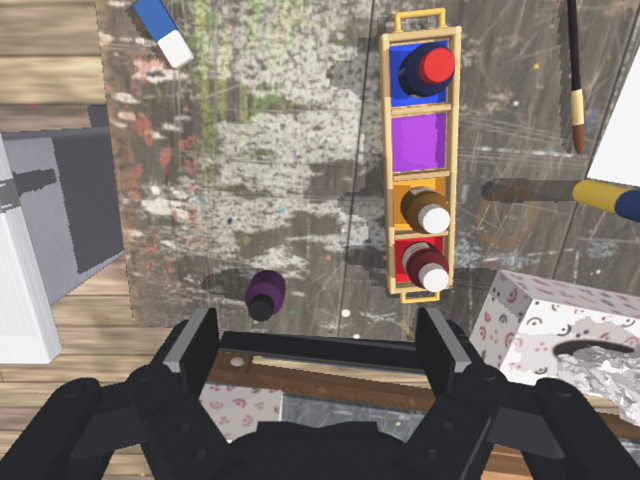

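Three bottles are in place: caps at blue (436,66), amber (433,219), red (432,277). The purple cap is at (261,308).

Run:
```python
from h import *
print(px('w4.png',[(436,66),(433,219),(432,277)],.067),px('w4.png',[(261,308)],.06))
print(px('w4.png',[(382,36),(461,27),(451,295),(389,298)],.018).mean(0))
```

```text
[[ 0.59473102  0.18194698  0.067     ]
 [ 0.60610078  0.05546249  0.067     ]
 [ 0.61157413 -0.00293186  0.067     ]] [[ 0.44294067 -0.0413469   0.06      ]]
[0.6059962  0.08240996 0.018     ]
```

```bash
python3 -m pendant '[[-0.05,-0.03,0,0,0],[-0.1,-0.0565,0.02,0,0],[-0.1035,-0.0565,0.08,0,0],[-0.1035,-0.0565,0.13,0,0],[-0.1035,-0.0565,0.175,0,0],[-0.1035,-0.0565,0.204,0,0],[-0.1035,-0.0565,0.215,0,0],[-0.1035,-0.0565,0.215,0,0],[-0.1035,-0.0565,0.215,0,0],[-0.1035,-0.0565,0.215,0,255],[-0.1035,-0.0565,0.215,0,255],[-0.1035,-0.0565,0.215,0,255],[-0.1035,-0.0565,0.215,0,255],[-0.1035,-0.0565,0.215,0,255],[-0.1035,-0.0565,0.215,0,255],[-0.1035,-0.0565,0.215,0,255],[-0.1035,-0.0565,0.185,0,255],[-0.1035,-0.0565,0.135,0,255],[-0.1035,-0.0565,0.085,0,255],[-0.1035,-0.0565,0.085,0,255]]'
```

```text
t: 21.28
eef_pos: [0.4462, -0.0421, 0.1603]
ee_rot: [179.5, 0.1, 90.0]
wrist_force: [0.9, 0.8, -1.3]
opening: 0.472
grip_force: 61.4
```

```bash
python3 -m pendant '[[0.03,0.03,0,0,255],[0.07,0.07,0,0,255],[0.11,0.11,0,0,255],[0.15,0.15,0,0,255],[0.161,0.1605,0,0,255],[0.161,0.1605,0,0,255],[0.161,0.1605,0.04,0,255],[0.161,0.1605,0.08,0,255],[0.161,0.1605,0.105,0,255],[0.161,0.1605,0.116,0,255],[0.161,0.1605,0.122,0,255],[0.161,0.1605,0.122,0,255],[0.161,0.1605,0.122,0,255]]' ; python3 -m pendant '[[0,0,0,0,120],[0,0,0,0,90],[0,0,0,0,40],[0,0,0,0,0],[0,0,0,0,0],[0,0,0,0,0],[0,0,-0.03,0,0],[0,0,-0.08,0,0],[0,0,-0.13,0,0],[0,0,-0.18,0,0],[0,-0.05,-0.207,0,0],[0,-0.05,-0.207,0,0],[0,-0.05,-0.207,0,0],[0,-0.05,-0.207,0,0]]'
python3 - <<'E'
from h import *
s=snap('wrist','w5.png')['image'][40:340,250:520,::-1]; b=snap('side','s5.png')['image'][205:355,320:420,::-1]
r=lambda a:cv2.resize(a,(a.shape[1]*600//a.shape[0],600),interpolation=cv2.INTER_CUBIC)
a=r(s)[:,70:440]; i=np.hstack([a,r(b)]);print(i.shape); cv2.imwrite('pics/c5.png',i)
E
```

```text
t: 22.9
eef_pos: [0.6046, 0.1194, 0.0357]
ee_rot: [179.9, -0.0, 90.0]
wrist_force: [0.0, -0.4, -0.7]
opening: 0.471
grip_force: 61.3
t: 24.65
eef_pos: [0.5544, 0.1194, 0.2408]
ee_rot: [-179.9, 0.0, 90.0]
wrist_force: [0.4, 1.1, 0.3]
opening: 0.996
grip_force: 0.0
(600, 770, 3)
```

View pics/c5.png

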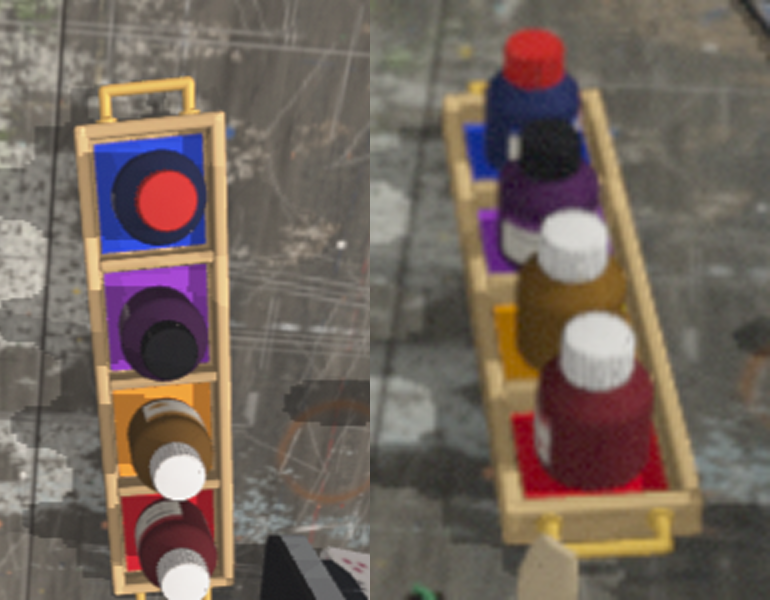

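Run:
```python
from h import *
np.set_printoptions(precision=4,suppress=True)
f=lambda a,z:px('w5.png',(np.array(a)+[70,0])/2+[250,40],z)[:,:2]
c=f([(167,201),(169,345),(178,471),(184,576)],.067)
t=f([(76,130),(224,113),(231,583),(114,594)],.018); m=t.mean(0); u=np.array([-.095,.9955]); v=np.array([.9955,.095])
print(t,m)
for k,p in zip((96,32,-32,-96),c): print(p,1e3*(p-m)@u-k,1e3*(p-m)@v)
g=lambda a,z:px('s5.png',(np.array(a)-[370,0])/4+[320,205],z)[:,:2]
c=g([(535,42),(551,135),(574,225),(598,332)],.067)
t=g([(445,97),(600,91),(700,492),(503,508)],.018); m=t.mean(0); print(t,m)
for k,p in zip((96,32,-32,-96),c): print(p,1e3*(p-m)@u-k,1e3*(p-m)@v)
```

```text
[[ 0.5592  0.2123]
 [ 0.6291  0.2199]
 [ 0.653  -0.0394]
 [ 0.5837 -0.0472]] [0.6063 0.0864]
[0.5972 0.1828] 0.8732098273514595 0.10262833228865244
[0.6012 0.1199] 1.8514218427313267 -1.889693227816079
[0.6087 0.0572] 2.675261746956128 -0.36783623302074103
[ 0.615  -0.0018] 7.355234908576847 0.32304374099358674
[[ 0.56    0.2122]
 [ 0.6309  0.2189]
 [ 0.6544 -0.036 ]
 [ 0.5833 -0.0454]] [0.6072 0.0874]
[0.5985 0.1838] 0.7277336894117212 0.5047549249670411
[0.6032 0.1152] -3.989707311310287 -1.3396011646251609
[0.6101 0.0565] 0.943590347752977 -0.019990615729068358
[ 0.6162 -0.0053] 2.805781690520277 0.22814876972182757
```

```bash
python3 -c "
from station import bot
print(bot.job_done())"
```

```text
the job is handed in; nothing more can be done
None
```

All four round ink bottles stand upright in the cells of their own colour and the job is handed in at about 25 s. By my final camera measurements each is within the 12 mm limit; red is the farthest off centre at 3 to 7 mm. The square bottles were not touched.

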